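Lock the pottery wheel with its index knob

ROBOT

A 6-joint arm with a two-finger parallel gripper is mounted at the origin on the work surface. World frame = base frame: x ahead of the robot, y to its left, z up, the work surface at z = 0. Lengths are in m, angles in rad, forces in N, time in s.
With the tool pointing down it reaches from about 0.375 to 0.975 m from the base axis. Payload 3.8 kg.
Tool frame: the origin (TCP) lies midway between the tips of the shut fingers; the grasp point (between the pads) lies 19 mm behind it; z points along the fingers, y is the line along which they close (so a half turn about z gives the same grasp; the last joint's range is limited). The gripper opens to 85 mm and grips with 20 to 120 N. Pads are 22 mm wide; open, the fingers measure 114 mm over their backs; the gripper's body (76 mm by 85 mm) begins 54 mm behind the grasp point. The pads swing forward as they close: fully open they stand 13 mm farther back than shut.
Start: joints at [-1.272, 0.264, 1.604, -0, 1.274, -0.037], TCP at [0.222, -0.637, 0.231] pointing down, gripper open.
Joint ranges: [-2.63, 2.63], [-0.94, 2.18], [0.31, 2.57], [-1.31, 4.45], [0, 2.66], [-2.55, 2.55]. Speed limits (rad/s): [2.57, 2.57, 3.14, 3.14, 3.14, 3.14].

INTERFACE

Orientations are given as a rotation vector (axis times angle).
In Python, from workcell import bot gives the robot as it stands.
- The arm moves only by the tool step_arm, never from a script. Its argument "motion" is a list of rows, each a list of 5 numbers: the finger opening in cm, from 0 to 8.54, then the shift along the tool's x, y, z in cm, then the turn about the tool's z in degrees. In form: [[claw, dx, dy, dz, twist], ...]. A call has 1 to 20 rows; each row is the pose to reach, as a shift and turn from the pose commanded when the call began, along the tool's axes at that moment; what a row does not reach only later rows make up. A row lasts 1/10 s, in which the tool goes at most 50 mm and 8.59 degrees, less where a joint would pass 70% of its speed; a pose out of reach is approached as far as the arm can. A call with a gripper value outside its range is refused whole. The fingers move at their own pace and stop on an object; "force" is the grip in N (left out, the last holds). Time passes only in rows, so rows that repeat a pose let the fingers close. It gives the time, the measured TCP pose, the force, the opening and the grip force at its end, in the units of the state.
- bot.read_state(): the state, without advancing time (a new reading comes with each control period).
- bot.read_camera(name): name is "side" or "top"; returns (picture, depth): 400x640x3 uint8, red, green, blue; 400x640 float32, m along the optical axis (not along the pixel's ray), 0 where there is no reading.
- bot.calibration(name): a dict with "mtx" (3x3 intrinsics, pixels), "k1" (the pictures are not rectified: a ray, as slopes to the right and down, at radius r is drawn at 1 + k1 r^2 times it, then the intrinsics apply), "origin" and "orientation" of the camera in the world. Camera axes: x right, y up, looking along -z (the intrinsics and any distortion apply to the point x, -y, -z); pixel columns grow to the right and rows downward; lengths in m; the calibration is good to about 2 mm. A picture is of the moment at which its call begins. calibration takes no time and is no camera call.
- bot.finish_job(): hands the job in; it is judged then, once.
The state is a dict: "time": time; "q": joint angles; "joint_vel": joint speeds; "joint_torque": joint torques, N m; "tool_pos": TCP position; "tcp_rot": TCP orientation; "wrist_force": force on the tool from outside, world axes, zero at the start; "torque": the same for the moment, N m; "width": opening from 0.0 (shut) to 1.0 (fully open); "grip_force": force on a finger pad.
Only numpy, scipy, OpenCV 4.12 (cv2) and the standard library are available. Lean on these libraries where they do the work, as an engineer would, in place of code of your own. Each camera call takes 0.05 s, during which the arm holds its last target. There are 200 camera calls.

TASK

Lock the tabletop pottery wheel with the black knob on its deck: turn the knob clockwise until you feel the torque dip at the hidden notch, push the knob in there, and turn it on clockwise towards its stop so that it stays down by itself when you let go. Be gentle: never force the knob against the ring inside, and leave the clay bowl, tray, jug and flask where they stand.

Things in the scene. Friction and masses are not known exactly. Their poses are not given: they have to be found in the camera images.
- wheel: tabletop pottery wheel, fixed: light grey case 250 x 390 mm, deck 75 mm above the table; origin under the middle of the case on the table, z up. An aluminium wheel head (diameter 190, top at z = 103 mm) stands at (0, +75) mm; the knob's upright axis at (-30, -125) mm
- collar: round steel collar on the deck about the knob's axis, fixed, diameter 80 mm, 30 mm tall; origin on that axis at deck height, 75 mm above the table. It hides an index ring with one notch, set by wherever the wheel stopped; it cannot be seen. From about 0.15 rad past the notch the ring holds the pushed-in knob down
- knob_grip (a point): point to grip the black knob, on its upright axis: the knob is a bar 56 mm long (along this frame's x), 14 mm wide (y, the way to grip it) and 46 mm tall on a round skirt of diameter 66 mm; the point lies in the bar 16 mm below its top and 30 mm above the skirt, 155 mm above the table when the knob is up; pushed in and locked it is about 8 mm lower
- knob: the same knob; origin on its axis under the skirt, 117 mm above the table when up; x along the bar, z up. It can be pushed in 10 mm against a spring (about 4 N at first, 6 N fully in), but a key under it meets the ring after 1 mm: only at the notch does it go in, with about 5 degrees of play either way
- knob_turn (a joint): turn of the knob, rad, growing clockwise from above; 0 to 2.0, starts at 0 to 0.3. The notch lies between 0.65 and 1.1. Drag is about 0.1 N m; within 0.14 of the notch's middle a sprung ball drops in a groove: torque falls below zero, is nil at the middle, then climbs to 0.2-0.5 N m to leave. Pushed in, it turns only on clockwise over that hump to a hard stop 0.4 past the notch
- bowl: leather-hard clay bowl, diameter 94, 48 mm tall, loose on the wheel head; origin under its centre
- tray: beige tool tray 130 x 220 x 45 mm on the table, loose; origin under its centre
- jug: white plastic jug with a handle, diameter 110, 130 mm tall, loose; origin under its centre
- flask: blue drinking flask, diameter 68, 230 mm tall, loose; origin under its centre

How it is judged:
By the outcome, as a careful person would: the job done as asked, in the order asked, and still so for the second after the job is handed in, with the robot touching nothing.
It also fails if it takes over 72 s, if anything falls off the work surface, if the arm or the gripper's body presses on something with over 40 N, if the wrist force passes 120 N, or if a joint passes its speed limit or range.

## Working session

There is one attempt and no reset: what is moved stays moved. The work goes in short steps, Python scripts to look and compute and a tool call to move; the robot and the scene stay as the last step left them, time stands still between calls to the robot, and variables do not carry over. Pictures are saved under pics/ and viewed, at most 10 in all, crops included, and the job is handed in when it is done.

Besides the shell and the picture viewer there is one more tool, called after "Call:" as a command line: name --pt "numbers of a row" for each row, then --argument value for the rest. step_arm: Moves the arm, as the interface text tells. Its arguments: {"type":"object","properties":{"motion":{"type":"array","items":{"type":"array","items":{"type":"number"}}},"force":{"type":"number"}},"required":["motion"]}

```bash
mkdir -p pics; cat > h.py <<'E'
import numpy as np, cv2
from workcell import bot
from scipy.spatial.transform import Rotation as R
def Rm(o):
    o=np.array(o,float)
    return o if o.shape==(3,3) else R.from_rotvec(o).as_matrix()
def cloud(c,d):
    v,u=np.mgrid[0:d.shape[0],0:d.shape[1]].astype(np.float32)
    m=np.array(c['mtx']); k=c['k1']
    p=cv2.undistortPoints(np.stack([u,v],-1).reshape(-1,1,2),m,np.array([k,0,0,0,0.])).reshape(d.shape+(2,))
    P=np.stack([p[...,0]*d,-p[...,1]*d,-d],-1)
    return P@Rm(c['orientation']).T+np.array(c['origin'])
E
python3 - <<'E'
from h import *
for n in('top','side'):
    im,d=bot.read_camera(n); c=bot.calibration(n); print(n,c)
    cv2.imwrite(f'pics/{n}0.png',im[...,::-1]); np.savez(f'{n}0.npz',im=im,d=d)
s=bot.read_state(); print({k:np.round(v,3) for k,v in s.items()})
E
```

```text
top {'mtx': array([[434.51610178,   0.        , 319.75495644],
       [  0.        , 434.51610178, 202.75421037],
       [  0.        ,   0.        ,   1.        ]]), 'k1': -0.04270793575604663, 'origin': array([0.34934479, 0.01517947, 1.50882506]), 'orientation': array([ 0.0831978 , -0.08364985, -1.54153527])}
side {'mtx': array([[412.62036077,   0.        , 320.14319874],
       [  0.        , 412.62036077, 197.04600103],
       [  0.        ,   0.        ,   1.        ]]), 'k1': 0.015682166343886066, 'origin': array([-0.01577132,  0.71374563,  1.10666679]), 'orientation': array([ 0.27658389, -0.87754634, -2.35504506])}
{'time': np.float64(0.1), 'q': array([-1.272,  0.265,  1.605,  0.   ,  1.274, -0.037]), 'joint_vel': array([-0.001, -0.003, -0.004, -0.001, -0.001,  0.001]), 'joint_torque': array([-0.0000e+00, -5.1671e+01, -3.6859e+01, -0.0000e+00,  6.0000e-03,
       -0.0000e+00]), 'tool_pos': array([ 0.222, -0.637,  0.23 ]), 'tcp_rot': array([-3.095, -0.525,  0.   ]), 'wrist_force': array([ 0.197, -0.011,  0.489]), 'torque': array([0.004, 0.011, 0.021]), 'grip_force': np.float64(0.0), 'width': np.float64(0.999)}
```

View pics/top0.png

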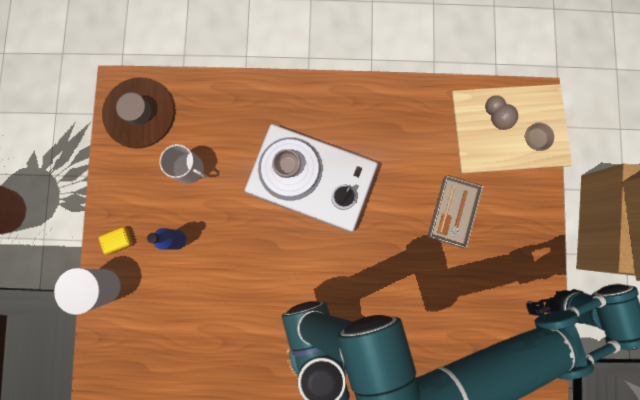

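View pics/side0.png

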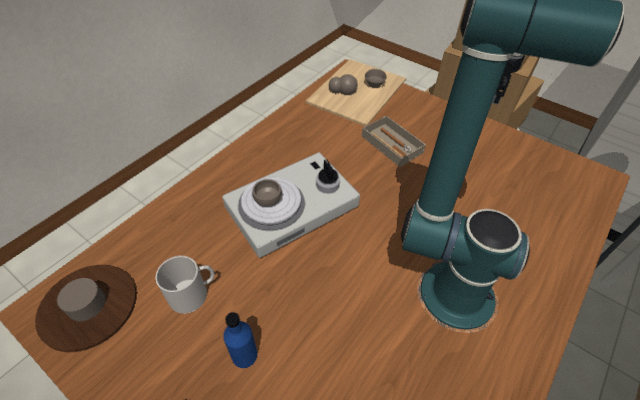

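The top view shows the wheel case with corners near (272,125), (380,160), (355,230), (246,190), the knob at (345,195) and the bowl at (289,162). The tray is at (455,212), and the jug and flask are on the left. The side view shows the knob at (328,178).

```bash
python3 - <<'E'
from h import *
z=np.load('top0.npz'); im,d=z['im'],z['d']; c=bot.calibration('top'); P=cloud(c,d)
roi=np.zeros(d.shape,bool); roi[115:240,235:390]=1
hsv=cv2.cvtColor(im,cv2.COLOR_RGB2HSV)
deck=roi&(abs(P[...,2]-.075)<.012)&(hsv[...,1]<60)
whole=(roi&(P[...,2]>.06)).astype(np.uint8)
pts=P[...,:2][deck].astype(np.float32)
r=cv2.minAreaRect(pts*1000); print('case',r, cv2.boxPoints(r))
for n in('top','side'):
    z=np.load(n+'0.npz'); im,d=z['im'],z['d']; P=cloud(bot.calibration(n),d)
    kx=np.array([.45,-.05]) if 0 else None
    v,u=(195,345) if n=='top' else (178,328)
    m=np.zeros(d.shape,bool); m[v-25:v+25,u-25:u+25]=1
    m&=(im.max(-1)<70)&(P[...,2]>.09)
    q=P[m]; print(n,len(q),'z',np.percentile(q[:,2],[2,50,98]),'mean',q.mean(0))
    for lo in(.14,.155):
        t=q[(q[:,2]>lo)]
        if len(t)>3:
            w=t-t.mean(0); U,S,V=np.linalg.svd(w[:,:2],full_matrices=False); print(lo,len(t),t.mean(0),np.degrees(np.arctan2(V[0,1],V[0,0])),np.ptp(w[:,:2]@V.T,axis=0))
    s=cv2.resize(im[v-40:v+40,u-40:u+40],None,fx=6,fy=6,interpolation=cv2.INTER_CUBIC)
    cv2.imwrite(f'pics/{n}k.png',s[...,::-1])
a=cv2.imread('pics/topk.png');b=cv2.imread('pics/sidek.png');cv2.imwrite('pics/k.png',cv2.resize(np.hstack([a,b]),(800,400)))
E
```

```text
case ((591.3070068359375, 48.990081787109375), (388.00140380859375, 250.66110229492188), 71.0394287109375) [[ 409.7424   -93.76253]
 [ 646.8032  -175.20668]
 [ 772.8716   191.74269]
 [ 535.8108   273.18683]]
top 272 z [0.11993471 0.12583332 0.17475255] mean [ 0.51844497 -0.05866382  0.14619401]
0.14 72 [ 0.51196339 -0.05302767  0.205767  ] 156.335258293659 [0.21087936 0.01775557]
0.155 67 [ 0.51272048 -0.05334473  0.21013292] 156.4410105244886 [0.21088512 0.01783467]
side 284 z [0.11720961 0.12619729 0.17108599] mean [ 0.51640679 -0.04951429  0.1366197 ]
0.14 103 [ 0.51467055 -0.05124151  0.15916963] 154.74471236262843 [0.05377662 0.01518952]
0.155 66 [ 0.51582965 -0.05256048  0.16584096] 153.64395775448077 [0.05369145 0.01420213]
```

View pics/k.png

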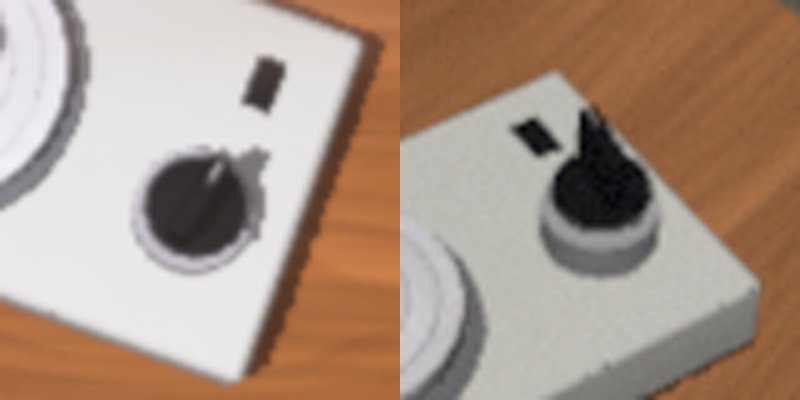

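```bash
python3 - <<'E'
from h import *
for n,(v,u) in dict(top=(195,345),side=(178,328)).items():
    z=np.load(n+'0.npz'); im,d=z['im'],z['d']; c=bot.calibration(n)
    D1=cloud(c,np.ones(d.shape,np.float32)); o=np.array(c['origin']); ray=D1-o
    pl=lambda h:(o+ray*((h-o[2])/ray[...,2])[...,None])[...,:2]
    m=np.zeros(d.shape,np.uint8); s=np.s_[v-25:v+25,u-25:u+25]; m[s]=(im.max(-1)<75)[s]
    cs,_=cv2.findContours(m,cv2.RETR_EXTERNAL,cv2.CHAIN_APPROX_NONE); k=max(cs,key=cv2.contourArea)[:,0]
    Q=pl(.125)[k[:,1],k[:,0]]*1000
    # robust circle radius 33 fit
    from scipy.optimize import least_squares
    f=least_squares(lambda p:np.hypot(*(Q-p[:2]).T)-p[2],[*np.median(Q,0),33],loss='soft_l1',f_scale=1)
    print(n,len(k),'circle',f.x,'res',np.median(abs(f.fun)))
    P=cloud(c,d); t=P[s].reshape(-1,3); t=t[(t[:,2]>.165)&(t[:,2]<.178)&(abs(t[:,0]-.518)<.05)&(abs(t[:,1]+.058)<.05)]
    if len(t)>5: print('bartop',len(t),cv2.minAreaRect((t[:,:2]*1000).astype(np.float32)),t[:,2].mean())
E
```

```text
top 60 circle [521.49381886 -60.35860233  29.18827992] res 0.6179710028119221
bartop 79 ((522.9964599609375, -58.55397415161133), (13.339855194091797, 56.03738021850586), 60.53368377685547) 0.17033157801580354
side 60 circle [522.20132861 -57.10221459  36.22635905] res 4.574290236600946
bartop 55 ((520.6240234375, -58.141597747802734), (14.059652328491211, 58.850975036621094), 59.05742645263672) 0.1685861661731366
```

Call:
step_arm --pt "5 1.4 -1.3 0 -4" --pt "5 4.2 -4 0 -12" --pt "5 7 -6.6 0 -20" --pt "5 9.8 -9.2 0 -28" --pt "5 12.6 -11.8 0 -36" --pt "5 15.4 -14.5 0 -44" --pt "5 18.2 -17.1 0 -52" --pt "5 21 -19.8 0 -60" --pt "5 24 -22.5 0 -68" --pt "5 27 -25.4 0 -76" --pt "5 30 -28.2 0 -84" --pt "5 33 -31 0 -92" --pt "5 36 -34 0 -100" --pt "5 39 -36.8 0 -108" --pt "5 42 -39.6 0 -116" --pt "5 45 -42.4 0 -123" --pt "5 46.5 -43.8 0.5 -128" --pt "5 47.4 -44.7 1 -130.7" --pt "5 47.4 -44.7 1 -130.7" --pt "5 47.4 -44.7 1 -130.7" --force 40

```text
time: 2.1
tool_pos: [0.5219, -0.0596, 0.2207]
tcp_rot: [-0.816, -3.032, 0.001]
wrist_force: [0.1, -0.7, -0.7]
width: 0.587
grip_force: 0.0
```

Call:
step_arm --pt "5 0 0 1.5 0" --pt "5 0 0 3.5 0" --pt "5 0 0 5.5 0" --pt "5 0 0 7.3 0" --pt "5 0 0 8.3 0" --pt "5 0 0 8.3 0"

```text
time: 2.7
tool_pos: [0.5207, -0.0596, 0.136]
tcp_rot: [-0.816, -3.029, 0.001]
wrist_force: [-0.7, 0.5, 0.2]
width: 0.587
grip_force: 0.0
```

```bash
python3 - <<'E'
from h import *
a=[]
for n,(v,u) in dict(top=(195,345),side=(170,328)).items():
    im,d=bot.read_camera(n)
    a.append(cv2.resize(im[v-50:v+50,u-50:u+50],(400,400),interpolation=cv2.INTER_CUBIC))
cv2.imwrite('pics/g1.png',np.hstack(a)[...,::-1])
s=bot.read_state(); print({k:np.round(v,3) for k,v in s.items()})
E
```

```text
{'time': np.float64(2.8), 'q': array([-0.161,  0.061,  2.017, -0.   ,  1.063, -1.206]), 'joint_vel': array([ 0.007, -0.013, -0.023,  0.   ,  0.001, -0.001]), 'joint_torque': array([-6.9000e-02, -3.6228e+01, -3.2667e+01, -5.0000e-03,  4.4000e-02,
        1.0000e-03]), 'tool_pos': array([ 0.523, -0.06 ,  0.138]), 'tcp_rot': array([ 0.816,  3.034, -0.   ]), 'wrist_force': array([ 0.806, -0.139,  0.371]), 'torque': array([-0.032,  0.027, -0.001]), 'grip_force': np.float64(0.0), 'width': np.float64(0.584)}
```

View pics/g1.png

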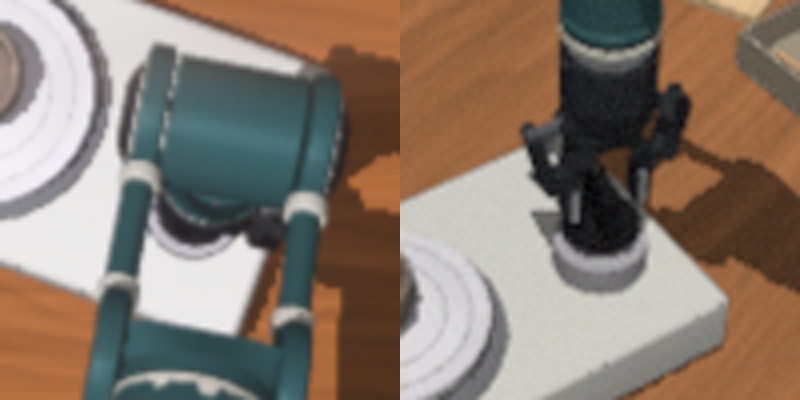

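The side crop shows the bar standing between the open fingers at about (600,200). Next I close on it.

Call:
step_arm --pt "3 0 0 0 0" --pt "2 0 0 0 0" --pt "1 0 0 0 0" --pt "0.8 0 0 0 0" --pt "0.8 0 0 0 0" --pt "0.8 0 0 0 0" --pt "0.8 0 0 0 0" --force 30

```text
time: 3.5
tool_pos: [0.5235, -0.0591, 0.1389]
tcp_rot: [0.814, 3.032, 0.001]
wrist_force: [1.7, 0.9, 3.3]
width: 0.156
grip_force: 34.9
```

```bash
cat >> h.py <<'E'
def st():
    s=bot.read_state(); r=R.from_rotvec(s['tcp_rot']); M=r.as_matrix()
    print('t',round(float(s['time']),2),'pos',np.round(s['tool_pos'],4),'yaw',round(np.degrees(np.arctan2(M[1,0],M[0,0]))%360,2),'F tool',np.round(M.T@s['wrist_force'],2),'T',np.round(s['torque'],3),'w',round(float(s['width']),3),'g',round(float(s['grip_force']),1),'q6',round(float(s['q'][5]),3))
E
python3 -c "from h import *;st()"
```

```text
t 3.5 pos [ 0.5235 -0.0591  0.1389] yaw 149.94 F tool [-1.02  1.59 -3.25] T [ 0.092 -0.303 -0.031] w 0.156 g 34.9 q6 -1.206
```

Call:
step_arm --pt "0.8 0 0 -0.05 0" --pt "0.8 0 0 -0.05 0" --pt "0.8 0 0 -0.05 2" --pt "0.8 0 0 -0.05 4" --pt "0.8 0 0 -0.05 6" --pt "0.8 0 0 -0.05 6" --pt "0.8 0 0 -0.05 6" --force 60

```text
time: 4.2
tool_pos: [0.5233, -0.0592, 0.1391]
tcp_rot: [0.971, 2.986, 0.0]
wrist_force: [3.9, 0.1, 3.2]
width: 0.153
grip_force: 63.6
```

```bash
python3 -c "from h import *;st()"
```

```text
t 4.2 pos [ 0.5233 -0.0592  0.1391] yaw 143.98 F tool [-3.12  2.41 -3.16] T [ 0.064 -0.691 -0.003] w 0.153 g 63.6 q6 -1.102
```

Call:
step_arm --pt "0.8 0 0 0 2" --pt "0.8 0 0 0 4" --pt "0.8 0 0 0 4" --pt "0.8 0 0 0 4"

```text
time: 4.6
tool_pos: [0.5232, -0.0592, 0.1391]
tcp_rot: [1.074, 2.951, 0.001]
wrist_force: [4.2, 0.8, 3.3]
width: 0.154
grip_force: 63.6
```

```bash
python3 -c "from h import *;st()"
```

```text
t 4.6 pos [ 0.5232 -0.0592  0.1391] yaw 139.99 F tool [-2.71  3.32 -3.31] T [ 0.016 -0.785 -0.003] w 0.154 g 63.6 q6 -1.032
```

Call:
step_arm --pt "0.8 0 0 0 1" --pt "0.8 0 0 0 2" --pt "0.8 0 0 0 3"

```text
time: 4.9
tool_pos: [0.5231, -0.0592, 0.139]
tcp_rot: [1.154, 2.921, 0.0]
wrist_force: [4.7, -0.8, 3.6]
width: 0.152
grip_force: 63.6
```

```bash
python3 -c "from h import *;st()"
```

```text
t 4.9 pos [ 0.5231 -0.0592  0.139 ] yaw 136.88 F tool [-4.    2.66 -3.59] T [-0.127 -0.893  0.139] w 0.152 g 63.6 q6 -0.978
```

Call:
step_arm --pt "0.8 0 0 0 1" --pt "0.8 0 0 0 2" --pt "0.8 0 0 0 3"

```text
time: 5.2
tool_pos: [0.5231, -0.0592, 0.139]
tcp_rot: [1.23, 2.89, 0.0]
wrist_force: [5.6, -0.1, 3.4]
width: 0.158
grip_force: 63.6
```

```bash
python3 - <<'E'
from h import *
st()
im,d=bot.read_camera('side'); v,u=170,328
cv2.imwrite('pics/g2.png',cv2.resize(im[v-50:v+50,u-50:u+50],(500,500),interpolation=cv2.INTER_CUBIC)[...,::-1])
E
```

```text
t 5.2 pos [ 0.5231 -0.0592  0.139 ] yaw 133.87 F tool [-3.95  4.04 -3.44] T [-0.124 -1.008  0.136] w 0.158 g 63.6 q6 -0.925
```

View pics/g2.png

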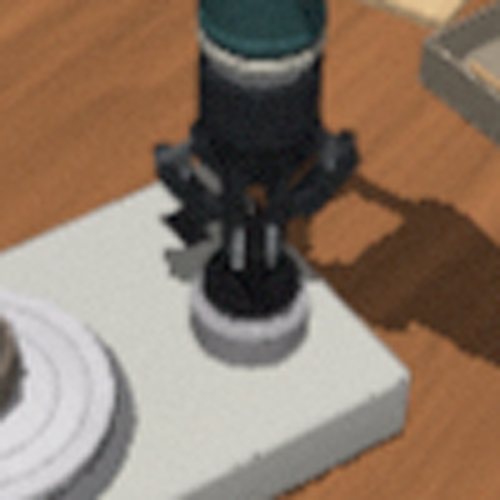

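The side crop shows the fingers holding the bar at (255,240), and it turns with the gripper. Torque while moving is about 0.137 N m, which matches the drag. I'll ease the small side and vertical loads and go on in 2° steps.

Call:
step_arm --pt "0.8 -0.1 0.1 -0.1 0" --pt "0.8 -0.1 0.1 -0.1 1" --pt "0.8 -0.1 0.1 -0.1 2"

```text
time: 5.55
tool_pos: [0.5233, -0.0592, 0.1394]
tcp_rot: [-1.281, -2.867, 0.001]
wrist_force: [1.0, -1.6, 3.3]
width: 0.157
grip_force: 63.6
```

```bash
python3 -c "from h import *;st()"
```

```text
t 5.55 pos [ 0.5233 -0.0592  0.1394] yaw 131.86 F tool [-1.89 -0.3  -3.35] T [-0.311 -0.431  0.178] w 0.157 g 63.6 q6 -0.89
```

Call:
step_arm --pt "0.8 0 0 0 1" --pt "0.8 0 0 0 2"

```text
time: 5.75
tool_pos: [0.5233, -0.0592, 0.1394]
tcp_rot: [-1.331, -2.844, 0.001]
wrist_force: [1.2, -2.1, 3.6]
width: 0.154
grip_force: 63.6
```

```bash
python3 -c "from h import *;st()"
```

```text
t 5.75 pos [ 0.5233 -0.0592  0.1394] yaw 129.86 F tool [-2.38 -0.37 -3.58] T [-0.398 -0.198  0.208] w 0.154 g 63.6 q6 -0.855
```

Call:
step_arm --pt "0.8 0 0 0 1" --pt "0.8 0 0 0 2"

```text
time: 5.95
tool_pos: [0.5233, -0.0592, 0.1394]
tcp_rot: [-1.38, -2.821, 0.001]
wrist_force: [0.3, -2.0, 3.5]
width: 0.15
grip_force: 63.6
```

```bash
python3 -c "from h import *;st()"
```

```text
t 5.95 pos [ 0.5233 -0.0592  0.1394] yaw 127.86 F tool [-1.8  -1.   -3.49] T [-0.478 -0.059  0.175] w 0.15 g 63.6 q6 -0.82
```

Call:
step_arm --pt "0.8 0 0 0 1" --pt "0.8 0 0 0 2"

```text
time: 6.15
tool_pos: [0.5234, -0.0592, 0.1395]
tcp_rot: [-1.429, -2.796, 0.001]
wrist_force: [-1.5, -3.0, 3.2]
width: 0.151
grip_force: 63.6
```

```bash
python3 -c "from h import *;st()"
```

```text
t 6.15 pos [ 0.5234 -0.0592  0.1395] yaw 125.86 F tool [-1.53 -2.93 -3.24] T [-0.585  0.172  0.213] w 0.151 g 63.6 q6 -0.785
```

Call:
step_arm --pt "0.8 0 0 0 1" --pt "0.8 0 0 0 2"

```text
time: 6.35
tool_pos: [0.5234, -0.0592, 0.1395]
tcp_rot: [-1.478, -2.771, 0.001]
wrist_force: [-1.4, -3.6, 3.7]
width: 0.152
grip_force: 63.5
```

```bash
python3 -c "from h import *;st()"
```

```text
t 6.35 pos [ 0.5234 -0.0592  0.1395] yaw 123.86 F tool [-2.18 -3.18 -3.67] T [-0.678  0.314  0.205] w 0.152 g 63.5 q6 -0.75
```

Call:
step_arm --pt "0.8 0 0 0 1" --pt "0.8 0 0 0 2"

```text
time: 6.55
tool_pos: [0.5234, -0.0592, 0.1395]
tcp_rot: [-1.526, -2.745, 0.001]
wrist_force: [-2.3, -4.1, 4.3]
width: 0.154
grip_force: 63.6
```

```bash
python3 -c "from h import *;st()"
```

```text
t 6.55 pos [ 0.5234 -0.0592  0.1395] yaw 121.86 F tool [-2.23 -4.16 -4.25] T [-0.699  0.538  0.188] w 0.154 g 63.6 q6 -0.716
```

Call:
step_arm --pt "0.8 -0.05 -0.1 -0.05 0" --pt "0.8 -0.05 -0.1 -0.15 0" --pt "0.8 -0.05 -0.1 -0.15 0"

```text
time: 6.85
tool_pos: [0.5231, -0.0594, 0.1396]
tcp_rot: [-1.524, -2.745, -0.001]
wrist_force: [3.0, -0.1, -9.8]
width: 0.155
grip_force: 61.5
```

```bash
python3 -c "from h import *;st()"
```

```text
t 6.85 pos [ 0.5231 -0.0594  0.1396] yaw 121.92 F tool [-1.7   2.46  9.78] T [-0.114 -0.65   0.016] w 0.155 g 61.5 q6 -0.719
```

Call:
step_arm --pt "0.8 0 0 0 1" --pt "0.8 0 0 0 2"

```text
time: 7.05
tool_pos: [0.5229, -0.0595, 0.1397]
tcp_rot: [-1.573, -2.717, -0.0]
wrist_force: [4.3, 0.4, -15.7]
width: 0.154
grip_force: 60.8
```

```bash
python3 -c "from h import *;st()"
```

```text
t 7.05 pos [ 0.5229 -0.0595  0.1397] yaw 119.86 F tool [-1.86  3.97 15.74] T [-0.011 -0.975  0.064] w 0.154 g 60.8 q6 -0.683
```

Call:
step_arm --pt "0.8 0 0.05 0.09 0" --pt "0.8 0 0.05 0.09 1" --pt "0.8 0 0.05 0.09 2"

```text
time: 7.35
tool_pos: [0.5231, -0.0595, 0.1397]
tcp_rot: [-1.62, -2.689, 0.001]
wrist_force: [0.8, 1.2, -12.5]
width: 0.153
grip_force: 61.1
```

```bash
python3 -c "from h import *;st()"
```

```text
t 7.35 pos [ 0.5231 -0.0595  0.1397] yaw 117.87 F tool [ 0.72  1.3  12.5 ] T [ 0.158 -0.387  0.151] w 0.153 g 61.1 q6 -0.647
```

Call:
step_arm --pt "0.8 0 0 0 1" --pt "0.8 0 0 0 2"

```text
time: 7.55
tool_pos: [0.5231, -0.0596, 0.1397]
tcp_rot: [-1.667, -2.661, 0.001]
wrist_force: [1.1, 0.2, -14.3]
width: 0.156
grip_force: 61.0
```

```bash
python3 -c "from h import *;st()"
```

```text
t 7.55 pos [ 0.5231 -0.0596  0.1397] yaw 115.86 F tool [-0.29  1.09 14.26] T [ 0.127 -0.278  0.138] w 0.156 g 61.0 q6 -0.612
```

Call:
step_arm --pt "0.8 0 0 0.06 0" --pt "0.8 0 0 0.06 1" --pt "0.8 0 0 0.06 2"

```text
time: 7.85
tool_pos: [0.5232, -0.0597, 0.1396]
tcp_rot: [-1.713, -2.631, 0.001]
wrist_force: [-1.6, 1.3, -10.5]
width: 0.153
grip_force: 61.4
```

```bash
python3 -c "from h import *;st()"
```

```text
t 7.85 pos [ 0.5232 -0.0597  0.1396] yaw 113.86 F tool [ 1.82 -0.9  10.46] T [0.285 0.285 0.193] w 0.153 g 61.4 q6 -0.577
```

Call:
step_arm --pt "0.8 0 0 0 1" --pt "0.8 0 0 0 2"

```text
time: 8.05
tool_pos: [0.5232, -0.0597, 0.1396]
tcp_rot: [-1.759, -2.601, 0.001]
wrist_force: [-2.3, 1.3, -10.3]
width: 0.153
grip_force: 61.5
```

```bash
python3 -c "from h import *;st()"
```

```text
t 8.05 pos [ 0.5232 -0.0597  0.1396] yaw 111.85 F tool [ 2.06 -1.62 10.34] T [0.307 0.539 0.14 ] w 0.153 g 61.5 q6 -0.542
```

Call:
step_arm --pt "0.8 0 0 0 1" --pt "0.8 0 0 0 2"

```text
time: 8.25
tool_pos: [0.5233, -0.0597, 0.1396]
tcp_rot: [-1.804, -2.57, 0.001]
wrist_force: [-4.3, 1.1, -9.7]
width: 0.152
grip_force: 61.6
```

```bash
python3 -c "from h import *;st()"
```

```text
t 8.25 pos [ 0.5233 -0.0597  0.1396] yaw 109.85 F tool [ 2.51 -3.67  9.71] T [0.386 0.767 0.252] w 0.152 g 61.6 q6 -0.507
```

Call:
step_arm --pt "0.8 0.03 -0.08 0.04 1" --pt "0.8 0.03 -0.08 0.04 2"

```text
time: 8.45
tool_pos: [0.5232, -0.0597, 0.1396]
tcp_rot: [1.85, 2.539, 0.001]
wrist_force: [-3.5, 3.0, -8.8]
width: 0.158
grip_force: 61.7
```

```bash
python3 -c "from h import *;st()"
```

```text
t 8.45 pos [ 0.5232 -0.0597  0.1396] yaw 107.85 F tool [ 3.95 -2.39  8.77] T [0.434 0.642 0.193] w 0.158 g 61.7 q6 -0.473
```

Call:
step_arm --pt "0.8 0 0 0 1" --pt "0.8 0 0 0 2"

```text
time: 8.65
tool_pos: [0.5232, -0.0597, 0.1396]
tcp_rot: [1.894, 2.506, 0.0]
wrist_force: [-2.7, 2.7, -8.5]
width: 0.156
grip_force: 61.9
```

```bash
python3 -c "from h import *;st()"
```

```text
t 8.65 pos [ 0.5232 -0.0597  0.1396] yaw 105.85 F tool [ 3.35 -1.86  8.48] T [0.518 0.603 0.106] w 0.156 g 61.9 q6 -0.438
```

Call:
step_arm --pt "0.8 0 0 0 1" --pt "0.8 0 0 0 2"

```text
time: 8.85
tool_pos: [0.5232, -0.0597, 0.1396]
tcp_rot: [1.937, 2.473, 0.0]
wrist_force: [-3.0, 3.3, -7.3]
width: 0.152
grip_force: 61.9
```

```bash
python3 -c "from h import *;st()"
```

```text
t 8.85 pos [ 0.5232 -0.0597  0.1396] yaw 103.85 F tool [ 3.95 -2.14  7.26] T [ 0.496  0.704 -0.037] w 0.152 g 61.9 q6 -0.403
```

Call:
step_arm --pt "0.8 0.03 -0.03 0.03 1" --pt "0.8 0.03 -0.03 0.03 2"

```text
time: 9.05
tool_pos: [0.5231, -0.0597, 0.1396]
tcp_rot: [1.979, 2.439, 0.001]
wrist_force: [-3.7, 2.6, -5.2]
width: 0.154
grip_force: 62.3
```

```bash
python3 -c "from h import *;st()"
```

```text
t 9.05 pos [ 0.5231 -0.0597  0.1396] yaw 101.87 F tool [ 3.31 -3.11  5.24] T [0.41  0.675 0.139] w 0.154 g 62.3 q6 -0.368
```

Call:
step_arm --pt "0.8 0 0 0 1" --pt "0.8 0 0 0 2"

```text
time: 9.25
tool_pos: [0.523, -0.0597, 0.1396]
tcp_rot: [2.021, 2.404, 0.0]
wrist_force: [-4.1, 2.0, -3.7]
width: 0.153
grip_force: 62.6
```

```bash
python3 -c "from h import *;st()"
```

```text
t 9.25 pos [ 0.523  -0.0597  0.1396] yaw 99.88 F tool [ 2.69 -3.66  3.67] T [0.444 0.778 0.346] w 0.153 g 62.6 q6 -0.333
```

Call:
step_arm --pt "0.8 0.02 -0.04 0 -1" --pt "0.8 0.02 -0.04 0 -2"

```text
time: 9.45
tool_pos: [0.523, -0.0596, 0.1396]
tcp_rot: [1.976, 2.44, 0.001]
wrist_force: [-2.4, 0.7, -4.2]
width: 0.155
grip_force: 62.4
```

```bash
python3 -c "from h import *;st()"
```

```text
t 9.45 pos [ 0.523  -0.0596  0.1396] yaw 102.0 F tool [ 1.15 -2.17  4.2 ] T [ 0.354  0.426 -0.044] w 0.155 g 62.4 q6 -0.37
```

Call:
step_arm --pt "0.8 0 0 0 0" --pt "0.8 0 0 0 0" --pt "0.8 0 0 0 0"

```text
time: 9.75
tool_pos: [0.523, -0.0596, 0.1396]
tcp_rot: [1.978, 2.439, 0.001]
wrist_force: [-1.1, 1.0, -3.1]
width: 0.158
grip_force: 62.6
```

```bash
python3 -c "from h import *;st()"
```

```text
t 9.75 pos [ 0.523  -0.0596  0.1396] yaw 101.94 F tool [ 1.23 -0.84  3.13] T [0.263 0.252 0.026] w 0.158 g 62.6 q6 -0.369
```

At yaw 102° the torque averages about zero (0.14 going forward, −0.04 going back), so this is the notch middle. I'll push in gently and check the force.

Call:
step_arm --pt "0.8 0 0 0.05 0" --pt "0.8 0 0 0.1 0" --pt "0.8 0 0 0.15 0" --pt "0.8 0 0 0.18 0"

```text
time: 10.15
tool_pos: [0.523, -0.0596, 0.1381]
tcp_rot: [1.977, 2.439, 0.001]
wrist_force: [-2.1, 1.3, 3.8]
width: 0.154
grip_force: 63.5
```

```bash
python3 -c "from h import *;st()"
```

```text
t 10.15 pos [ 0.523  -0.0596  0.1381] yaw 101.94 F tool [ 1.7  -1.79 -3.83] T [ 0.286  0.521 -0.017] w 0.154 g 63.5 q6 -0.369
```

Moved down 1.5 mm at only 3.8 N, past the 1 mm ring contact, so the key is entering the notch. I'll keep pushing in steps.

Call:
step_arm --pt "0.8 0 0 0.05 0" --pt "0.8 0 0 0.1 0" --pt "0.8 0 0 0.15 0" --pt "0.8 0 0 0.2 0"

```text
time: 10.55
tool_pos: [0.5229, -0.0596, 0.1356]
tcp_rot: [1.978, 2.439, 0.001]
wrist_force: [-0.4, 0.1, 5.3]
width: 0.154
grip_force: 63.8
```

```bash
python3 -c "from h import *;st()"
```

```text
t 10.55 pos [ 0.5229 -0.0596  0.1356] yaw 101.94 F tool [ 0.19 -0.4  -5.27] T [0.164 0.192 0.047] w 0.154 g 63.8 q6 -0.369
```

Call:
step_arm --pt "0.8 0 0 0.1 0" --pt "0.8 0 0 0.2 0" --pt "0.8 0 0 0.3 0" --pt "0.8 0 0 0.3 0"

```text
time: 10.95
tool_pos: [0.5229, -0.0595, 0.1325]
tcp_rot: [1.978, 2.44, 0.001]
wrist_force: [-1.5, 0.3, 5.4]
width: 0.159
grip_force: 63.9
```

```bash
python3 -c "from h import *;st()"
```

```text
t 10.95 pos [ 0.5229 -0.0595  0.1325] yaw 101.94 F tool [ 0.62 -1.4  -5.37] T [ 0.177  0.126 -0.008] w 0.159 g 63.9 q6 -0.369
```

Call:
step_arm --pt "0.8 0 0 0.1 0" --pt "0.8 0 0 0.2 0" --pt "0.8 0 0 0.27 0" --pt "0.8 0 0 0.27 0"

```text
time: 11.35
tool_pos: [0.5229, -0.0596, 0.13]
tcp_rot: [1.978, 2.439, 0.001]
wrist_force: [-0.4, 0.7, 6.2]
width: 0.154
grip_force: 63.9
```

```bash
python3 -c "from h import *;st()"
```

```text
t 11.35 pos [ 0.5229 -0.0596  0.13  ] yaw 101.94 F tool [ 0.73 -0.29 -6.19] T [ 0.253  0.213 -0.013] w 0.154 g 63.9 q6 -0.369
```

Fully in at 6.2 N. Now I turn over the hump, checking on the way.

Call:
step_arm --pt "0.8 0 0 0 0" --pt "0.8 0 0 0 1" --pt "0.8 0 0 0 2" --pt "0.8 0 0 0 3" --pt "0.8 0 0 0 4" --pt "0.8 0 0 0 5" --force 80

```text
time: 11.95
tool_pos: [0.5226, -0.0596, 0.13]
tcp_rot: [2.081, 2.352, 0.0]
wrist_force: [-2.0, 1.1, 7.6]
width: 0.151
grip_force: 81.1
```

```bash
python3 -c "from h import *;st()"
```

```text
t 11.95 pos [ 0.5226 -0.0596  0.13  ] yaw 97.0 F tool [ 1.37 -1.84 -7.58] T [0.258 0.192 0.573] w 0.151 g 81.1 q6 -0.282
```

Call:
step_arm --pt "0.8 0 0 0 1" --pt "0.8 0 0 0 2" --pt "0.8 0 0 0 3" --pt "0.8 0 0 0 4" --pt "0.8 0 0 0 5"

```text
time: 12.45
tool_pos: [0.5227, -0.0596, 0.13]
tcp_rot: [2.183, 2.258, 0.001]
wrist_force: [-0.9, 0.6, 6.4]
width: 0.146
grip_force: 81.0
```

```bash
python3 -c "from h import *;st()"
```

```text
t 12.45 pos [ 0.5227 -0.0596  0.13  ] yaw 91.93 F tool [ 0.65 -0.88 -6.35] T [0.235 0.304 0.217] w 0.146 g 81.0 q6 -0.194
```

Over the hump (0.57, then 0.22 N m). On to about 18° past the notch.

Call:
step_arm --pt "0.8 0 0 0 1" --pt "0.8 0 0 0 2" --pt "0.8 0 0 0 3" --pt "0.8 0 0 0 4"

```text
time: 12.85
tool_pos: [0.5227, -0.0595, 0.13]
tcp_rot: [2.261, 2.18, 0.001]
wrist_force: [-1.2, 1.9, 6.1]
width: 0.152
grip_force: 81.0
```

```bash
python3 -c "from h import *;st()"
```

```text
t 12.85 pos [ 0.5227 -0.0595  0.13  ] yaw 87.93 F tool [ 1.9  -1.24 -6.07] T [0.243 0.274 0.192] w 0.152 g 81.0 q6 -0.124
```

Call:
step_arm --pt "0.8 0 0 0 1" --pt "0.8 0 0 0 2" --pt "0.8 0 0 0 3" --pt "0.8 0 0 0 4"

```text
time: 13.25
tool_pos: [0.5226, -0.0595, 0.13]
tcp_rot: [2.335, 2.1, 0.0]
wrist_force: [-1.0, 0.6, 6.6]
width: 0.148
grip_force: 81.0
```

```bash
python3 -c "from h import *;st()"
```

```text
t 13.25 pos [ 0.5226 -0.0595  0.13  ] yaw 83.93 F tool [ 0.54 -1.04 -6.56] T [0.178 0.316 0.168] w 0.148 g 81.0 q6 -0.055
```

Call:
step_arm --pt "0.8 0 0 -0.06 0" --pt "0.8 0 0 -0.12 0" --pt "0.8 0 0 -0.17 0" --pt "0.8 0 0 -0.17 0" --pt "0.8 0 0 -0.17 0"

```text
time: 13.75
tool_pos: [0.5226, -0.0595, 0.1316]
tcp_rot: [2.335, 2.101, 0.001]
wrist_force: [-1.9, 0.4, 4.4]
width: 0.15
grip_force: 80.9
```

```bash
python3 -c "from h import *;st()"
```

```text
t 13.75 pos [ 0.5226 -0.0595  0.1316] yaw 83.96 F tool [ 0.15 -1.95 -4.36] T [0.173 0.295 0.121] w 0.15 g 80.9 q6 -0.055
```

Call:
step_arm --pt "0.8 0 0 -0.03 0" --pt "0.8 0 0 -0.05 0" --pt "0.8 0 0 -0.05 0"

```text
time: 14.05
tool_pos: [0.5225, -0.0596, 0.1317]
tcp_rot: [2.335, 2.101, 0.0]
wrist_force: [-0.1, 0.5, 2.8]
width: 0.15
grip_force: 80.5
```

```bash
python3 -c "from h import *;st()"
```

```text
t 14.05 pos [ 0.5225 -0.0596  0.1317] yaw 83.95 F tool [ 0.52 -0.17 -2.76] T [ 0.049 -0.063  0.076] w 0.15 g 80.5 q6 -0.055
```

The knob stays at 8 mm in while the push force drops, so the ring is holding it. I'll release slowly and retreat upwards.

Call:
step_arm --pt "1.2 0 0 0 0" --pt "1.5 0 0 0 0" --pt "2 0 0 0 0" --pt "3.5 0 0 0 0" --pt "5 0 0 0 0" --pt "5 0 0 0 0" --pt "5 0 0 0 0" --pt "5 0 0 -1 0" --pt "5 0 0 -3 0" --pt "5 0 0 -6 0" --pt "5 0 0 -10 0" --pt "5 0 0 -14 0" --pt "5 0 0 -17 0" --pt "5 0 0 -19 0" --pt "5 0 0 -20 0" --pt "5 0 0 -20 0" --force 30

```text
time: 15.65
tool_pos: [0.5231, -0.0596, 0.334]
tcp_rot: [2.334, 2.099, 0.004]
wrist_force: [0.0, -0.2, -0.3]
width: 0.583
grip_force: 0.0
```

```bash
python3 - <<'E'
from h import *
st()
im,d=bot.read_camera('side'); P=cloud(bot.calibration('side'),d); v,u=178,328
s=np.s_[v-35:v+35,u-35:u+35]
t=P[s].reshape(-1,3); t=t[(np.hypot(t[:,0]-.522,t[:,1]+.059)<.035)&(t[:,2]>.14)&(t[:,2]<.19)]
zt=np.percentile(t[:,2],[50,90,97]); b=t[t[:,2]>zt[1]-.006]; print(len(t),zt,cv2.minAreaRect((b[:,:2]*1000).astype(np.float32)))
cv2.imwrite('pics/e.png',cv2.resize(im[v-60:v+60,u-60:u+60],(480,480),interpolation=cv2.INTER_CUBIC)[...,::-1])
E
```

```text
t 15.65 pos [ 0.5231 -0.0596  0.334 ] yaw 83.94 F tool [-0.17  0.02  0.32] T [ 0.029  0.005 -0.025] w 0.583 g 0.0 q6 -0.055
111 [0.15910227 0.16332892 0.16490137] ((519.786376953125, -56.362552642822266), (57.8849983215332, 15.6722412109375), 82.84412384033203)
```

View pics/e.png

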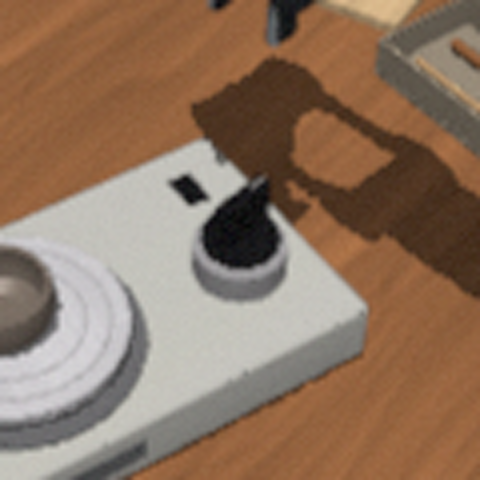

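The picture shows the knob at (240,230) released and lower: the bar top is at 0.163 m against 0.171 before, and its bar is at 83°. The gripper is clear above, and the bowl is in place.

```bash
python3 -c "
from workcell import bot
print(bot.finish_job())"
```

```text
the job is handed in; nothing more can be done
None
```

The knob was pushed in at the felt notch, turned about 18° further clockwise and released; it stayed down by itself, about 8 mm lower, and the job was handed in at about 16 s. On the way to the notch I pulled up on the knob with up to about 16 N for a moment; before that I pressed it with about 4 N, so its key may have touched the ring lightly.

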